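Slide the board carrier round the bench clutter and seat it in its dock

ROBOT

A 6-joint arm with a two-finger parallel gripper is mounted at the origin on the work surface. World frame = base frame: x ahead of the robot, y to its left, z up, the work surface at z = 0. Lengths are in m, angles in rad, forces in N, time in s.
With the tool pointing down it reaches from about 0.275 to 0.825 m from the base axis. Payload 4.9 kg.
Tool frame: the origin (TCP) lies midway between the tips of the shut fingers; the grasp point (between the pads) lies 19 mm behind it; z points along the fingers, y is the line along which they close (so a half turn about z gives the same grasp; the last joint's range is limited). The gripper opens to 85 mm and grips with 20 to 120 N. Pads are 22 mm wide; open, the fingers measure 114 mm over their backs; the gripper's body (76 mm by 85 mm) begins 54 mm behind the grasp point. The pads swing forward as they close: fully open they stand 13 mm farther back than shut.
Start: joints at [-1.257, 0.326, -0.193, 1.052, 0, 1.437], TCP at [0.238, -0.496, 0.231] pointing down, gripper open.
Joint ranges: [-2.65, 2.65], [-0.97, 1.79], [-1.3, 1.35], [-1.93, 2.1], [-1.47, 1.37], [-3.14, 3.14]. Speed limits (rad/s): [2.57, 2.57, 3.14, 3.14, 3.14, 3.14].

INTERFACE

Orientations are given as a rotation vector (axis times angle).
In Python, from station import read_state, optics, arm gives the robot as it stands.
- The arm moves only by the tool carry_out, never from a script. Its argument "commands" is a list of rows, each an object with "xyz": the shift along the world's x, y, z in mm, a list of three; "angular": the turn, a rotation vector about the world's x, y, z in degrees, a list of three; "jaw": the gripper's target within -1 to 1 (shut at 1, half-way at 0, fully open at -1). A call has exactly 5 rows; each row shifts and turns the commanded pose from where the row before left it; what a row does not reach is not made up. A row lasts 1/8 s, in which the tool goes at most 62.5 mm and 10.7 degrees, less where a joint would pass 70% of its speed; a pose out of reach is approached as far as the arm can. A call with a gripper value outside its range is refused whole. The fingers move at their own pace and stop on an object; the grip force is fixed at half the most. Time passes only in rows, so rows that do not move let the fingers close, or fill a call up. It gives the time, the measured TCP pose, the force, the opening and the grip force at its end, in the units of the state.
- read_state(): the state, without advancing time (a new reading comes with each control period).
- optics.get_image(name): name is "side" or "top" or "wrist"; returns a dict with "frame" (480x640x3 uint8, blue, green, red), "range_z" (480x640 float32, m along the optical axis (not along the pixel's ray), 0 where there is no reading), "fx", "fy", "cx", "cy" (pixels), "k1" (the pictures are not rectified: a ray, as slopes to the right and down, at radius r is drawn at 1 + k1 r^2 times it, then the intrinsics apply), "R" (3x3) and "t" (3): a world point X has camera coordinates R X + t; the wrist camera has in their place "T_tool_cam" (4x4, takes a point from camera to tool coordinates, whose origin is the TCP and whose axes are the flange's). Camera axes: x right, y down, z forward; pixel columns grow to the right and rows downward; lengths in m; the calibration is good to about 2 mm. A picture is of the moment at which its call begins: read the wrist's pose just before it.
- arm.close_job(): hands the job in; it is judged then, once.
The state is a dict: "time": time; "joints": joint angles; "dq": joint speeds; "joint_efforts": joint torques, N m; "tool_pos": TCP position; "orientation": TCP orientation; "ft_force": force on the tool from outside, world axes, zero at the start; "torque": the same for the moment, N m; "width": finger opening in m; "gripper_force": force on a finger pad.
Only numpy, scipy, OpenCV 4.12 (cv2) and the standard library are available. Lean on these libraries where they do the work, as an engineer would, in place of code of your own. Each camera call takes 0.05 s, during which the arm holds its last target. There are 200 camera calls.

TASK

Push the loose board carrier over the bench, flat and never lifted, round the soldering-iron stand, the solder spool holder and the parts box without anything touching them, and into the docking guide with the side that faces away from the robot going in first. Push it fully home on its plug, hold it there pressed against the stop with 15 to 20 newtons for a good half second (never more than 25 newtons on the dock), then back away and leave it seated. Leave the screwdrivers and the jar where they lie.

Things in the scene. Friction and masses are not known exactly. Their poses are not given: they have to be found in the camera images.
- carrier: Loose board carrier: grey square metal block 100 x 100 x 22 mm, 0.2 to 0.43 kg (slides at about 1 to 3 N, more if fingers drag down on it while pushing), a flat green circuit board with black chips on top (26 mm overall). Nothing on it to grasp, too wide for a gripper: push its upright side faces. Origin: centre of the underside. x axis: out of the leading side, which starts facing away from the robot; z up.
- dock: Docking guide fixed to the bench: two aluminium rails 22 mm high, 106 mm apart inside, from x = -10 to 97 mm, bridged at the far end. Origin: on the bench, where the carrier's origin is when fully home. x: the way the carrier goes in (away from the robot), y left, z up. Fully home, the carrier's rear 40 mm stick out of the rails.
- dock_mouth (a point): Middle of the dock's mouth on the bench, at dock x = -38 mm. From here to x = -10 mm flares as high as the rails, splayed by 0.5 rad, narrow the mouth from 138 to 106 mm inside; outside they reach y = +-80 mm. Axes as the dock's.
- dock_stop (a point): Middle of the line of the two rigid stop shoulders that the carrier's leading side meets when home, at dock x = 50 mm, 11 mm high. The shoulders are 18 mm wide, at y = +-44 mm. Axes as the dock's.
- plug (a joint): Black plug block, 58 mm wide, between the stop shoulders; slides along dock x with about 2 N of dry friction and stays where it is pushed (no spring). At 0 m its face stands 10 mm in front of the shoulders (dock x = 40 mm), at 0.010 m it is level with them, as when the carrier is home. Starts between 0 and 0.004 m.
- iron_stand: Fixed obstacle: soldering-iron stand, a dark steel base 85 x 85 x 18 mm with a steel cup of brass tip cleaner (77 mm high) and a bent wire up to 104 mm. Origin: centre of the underside. It and the spool holder may have swapped places; both stand beyond the carrier's lane, to the right of the dock.
- spool_holder: Fixed obstacle: solder spool holder, black base 85 x 85 x 12 mm with a metal spool of 60 mm diameter on an axle, 85 mm high. Origin: centre of the underside.
- parts_box: Fixed obstacle: grey open parts box with four compartments, 120 x 90 x 35 mm (its x and y), left of the dock's mouth. Origin: centre of the underside.
- driver0: Loose precision screwdriver, about 140 mm long, 11 mm thick, lying at the right of the bench. Origin: on its axis, 11 mm from the shaft's end of the handle. To be left alone.
- driver1: A second such screwdriver. To be left alone.
- flux_jar: Loose amber jar with a white cap, 44 mm across, 45 mm high, behind the obstacles. Origin: centre of the underside. To be left alone.
Things that resemble listed ones, but are neither listed nor needed, are in the scene too. Leave any orange or purple look-alike of the carrier alone.

How it is judged:
By the outcome, as a careful person would: the job done as asked, in the order asked, and still so for the second after the job is handed in, with the robot touching nothing.
It also fails if it takes over 72 s, if anything falls off the work surface, if the arm or the gripper's body presses on something with over 40 N, if the wrist force passes 120 N, or if a joint passes its speed limit or range.

## Working session

There is one attempt and no reset: what is moved stays moved. The work goes in short steps, Python scripts to look and compute and a tool call to move; the robot and the scene stay as the last step left them, time stands still between calls to the robot, and variables do not carry over. Pictures are saved under pics/ and viewed, at most 10 in all, crops included, and the job is handed in when it is done.

Besides the shell and the picture viewer there is one more tool, called after "Request:" as name(argument=value, ...) on one line, values as JSON. carry_out: Moves the arm, as the interface text tells. Its arguments: {"type":"object","properties":{"commands":{"type":"array","items":{"type":"object","properties":{"xyz":{"type":"array","items":{"type":"number"}},"angular":{"type":"array","items":{"type":"number"}},"jaw":{"type":"number"}}}}},"required":["commands"]}

```bash
mkdir -p pics; cat > h.py <<'E'
import numpy as np,cv2
from station import read_state, optics, arm
def undist(c,uv):
    uv=np.atleast_2d(uv).astype(float)
    d=np.c_[(uv[:,0]-c["cx"])/c["fx"],(uv[:,1]-c["cy"])/c["fy"]]
    s=d.copy()
    for _ in range(20): s=d/(1+c["k1"]*(s**2).sum(1,keepdims=True))
    return s
def plane(c,uv,z):
    "pixel -> world on plane z"
    R=np.array(c["R"]);t=np.array(c["t"]);o=-R.T@t
    d=np.c_[undist(c,uv),np.ones(len(np.atleast_2d(uv)))]@R
    return o+d*((z-o[2])/d[:,2:])
def cloud(c):
    "world xyz for every pixel"
    v,u=np.mgrid[:480,:640];s=undist(c,np.c_[u.ravel(),v.ravel()])
    Z=c["range_z"].ravel()[:,None]
    return ((np.c_[s,np.ones(len(s))]*Z-np.array(c["t"]))@np.array(c["R"])).reshape(480,640,3)
E
python3 - <<'E'
from h import *
import pickle
for n in("top","side"):
    c=optics.get_image(n);cv2.imwrite(f"pics/{n}0.png",c["frame"]);pickle.dump(c,open(n+"0.pkl","wb"))
    print(n,c["fx"],c["k1"],-np.array(c["R"]).T@c["t"],(c["range_z"]>0).mean())
s=read_state();print(s)
E
```

```text
top 440.0423715537888 -0.0808368874470243 [ 0.37210221 -0.1102361   0.94120623] 0.9959928385416666
side 549.0299457762314 -0.04594726496936551 [0.23830193 0.71163493 0.89728142] 0.9960970052083333
{'time': 0.1, 'joints': array([-1.25721412e+00,  3.26896592e-01, -1.93464298e-01,  1.05203721e+00,
        3.29861394e-06,  1.43659257e+00]), 'dq': array([ 0.00022895, -0.0011976 ,  0.00364449, -0.00084185,  0.00031648,
        0.00107529]), 'joint_efforts': array([ 1.52988167e-03, -4.44238329e+01,  2.63038319e+01,  7.87526864e-03,
       -1.98366951e-05, -6.31795501e-06]), 'tool_pos': array([ 0.2379792 , -0.49526369,  0.23057299]), 'orientation': array([-3.06162424e+00, -6.97164467e-01,  2.20088083e-04]), 'ft_force': array([-0.55607323,  0.82214226, -0.18512105]), 'torque': array([-0.00908667, -0.03483019,  0.00479944]), 'gripper_force': 0.0, 'width': 0.08506587899182536}
```

View pics/top0.png

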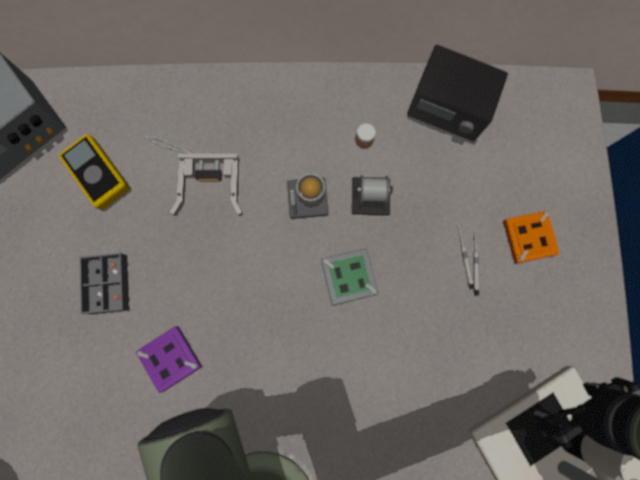

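View pics/side0.png

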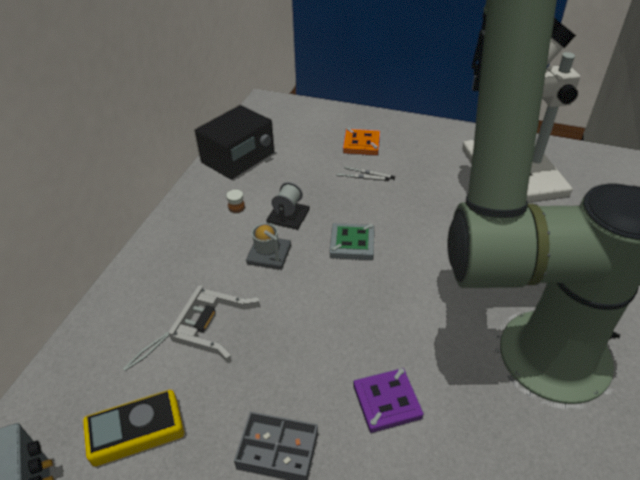

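The top view shows the grey/green carrier at (350,277), the dock at (208,183) with its mouth toward the robot, the iron stand at (308,197), the spool holder at (371,195), the parts box at (104,284), the drivers at (468,260) and the jar at (366,134). Of the three candidates for the carrier, the green/grey one at (350,277) fits. The purple one at (168,358) and the orange one at (532,237) are decoys.

```bash
python3 - <<'E'
from h import *
import pickle
c=pickle.load(open("top0.pkl","rb"));P=cloud(c);f=c["frame"]
print("bench z",np.median(P[230:260,250:300,2]),np.median(P[330:350,300:400,2]))
def rect(m,z,name,box):
    u0,v0,u1,v1=box;M=np.zeros((480,640),np.uint8);M[v0:v1,u0:u1]=m[v0:v1,u0:u1]*255
    cs,_=cv2.findContours(M,cv2.RETR_EXTERNAL,cv2.CHAIN_APPROX_NONE);k=max(cs,key=cv2.contourArea)[:,0]
    X=plane(c,k,z)[:,:2]*1000
    r=cv2.minAreaRect(X.astype(np.float32));print(name,np.round(r[0],1),np.round(r[1],1),round(r[2],2),"px",k.min(0),k.max(0));return X
Z=P[...,2]
for n,b,lo,z in[("carrier",(315,240,385,312),.012,.022),("dock",(160,145,250,222),.012,.022),("iron",(280,165,335,225),.009,.018),("spool",(345,165,400,222),.006,.012),("box",(70,245,140,320),.015,.035)]:
    rect(Z>lo,z,n,b)
hsv=cv2.cvtColor(f,cv2.COLOR_BGR2HSV)
g=cv2.inRange(hsv,(40,60,40),(90,255,255))>0
rect(g,.026,"green",(315,240,385,312))
# upscaled crop
def crop(u0,v0,u1,v1,s):return cv2.resize(f[v0:v1,u0:u1],None,fx=s,fy=s,interpolation=cv2.INTER_CUBIC)
cv2.imwrite("pics/crop.png",np.hstack([crop(155,140,255,230,4),crop(305,230,395,320,4)]))
E
```

```text
bench z 0.0018281402315419898 0.0017555544423600998
carrier [ 458.9 -179.8] [101.6 100.4] 13.33 px [322 249] [378 304]
dock [665.  127.4] [157.  141.6] 89.72 px [170 152] [242 214]
iron [637.  -90.9] [98.7 84.7] 4.8 px [287 173] [328 218]
spool [ 638.7 -230.4] [88.3 89.5] 87.74 px [351 175] [391 215]
box [444.6 337.9] [122.4 101.4] 4.97 px [ 79 253] [126 313]
green [ 460.  -178.9] [72.3 71.8] 12.81 px [330 256] [368 296]
```

View pics/crop.png

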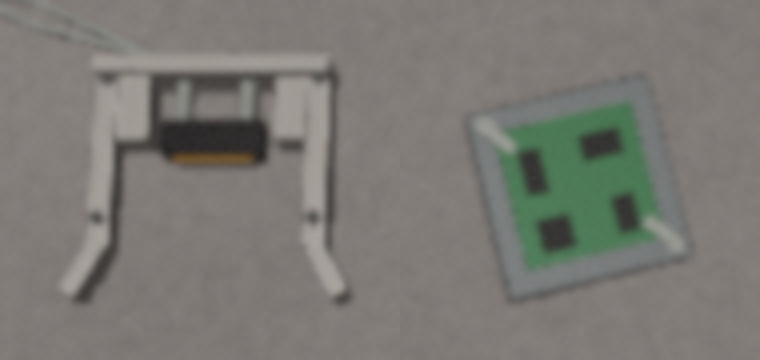

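The crop confirms it: a grey block with a green board, white clips at two corners, and a yaw of about +13°. The dock opens downward in the image with its plug at (208,175). I'll refine the dock axis from the rail edges.

```bash
python3 - <<'E'
from h import *
import pickle
c=pickle.load(open("top0.pkl","rb"));g=cv2.GaussianBlur(cv2.cvtColor(c["frame"],cv2.COLOR_BGR2GRAY).astype(np.float32),(0,0),.7)
def band(prof,lo,hi):  # subpixel crossings of bright bar
    p=prof[lo:hi];i=p.argmax();t=(p[i]+128)/2 if 0 else (p.max()+np.median(prof[lo-3:hi+3]))/2
    a=i
    while p[a-1]>t and a>1:a-=1
    b=i
    while b<len(p)-2 and p[b+1]>t:b+=1
    return lo+a-1+(t-p[a-1])/(p[a]-p[a-1]), lo+b+(p[b]-t)/(p[b]-p[b+1])
A=[]
for lo,hi in((172,190),(226,244)):
    pts=[]
    for v in range(175,197):
        a,b=band(g[v],lo,hi);pts.append([(a+b)/2,v,b-a])
    pts=np.array(pts);W=plane(c,pts[:,:2],.022)[:,:2]*1000
    k=np.polyfit(W[:,0],W[:,1],1);r=W[:,1]-np.polyval(k,W[:,0])
    A.append(k);print("rail yaw",np.degrees(np.arctan(k[0])),"y@660",np.polyval(k,660),"rms",r.std(),"w",pts[:,2].mean(),W[0],W[-1])
B=[]
for u in list(range(182,235,2)):
    a,b=band(g[:,u],148,160);B.append(plane(c,[[u,a],[u,b]],.022)[:,:2]*1000)
B=np.array(B);
for i in(0,1):
    k=np.polyfit(B[:,i,1],B[:,i,0],1);print("bridge edge yaw",-np.degrees(np.arctan(k[0])),"x@y127",np.polyval(k,127),(B[:,i,0]-np.polyval(k,B[:,i,1])).std())
# shoulders' front: gradient rows
for u0,u1 in((186,191),(226,231)):
    p=g[165:185,u0:u1].mean(1);print(np.round(p).astype(int)); 
np.set_printoptions(suppress=True)
print("tips",plane(c,[[172,213.5],[241,214]],.022)[:,:2]*1000, plane(c,[[188,174.5],[228,174.5]],.022)[:,:2]*1000, "plug face",plane(c,[[208,180.7]],.018)*1000)
E
```

```text
rail yaw -13.855590049860991 y@660 191.49250792991137 rms 6.210230026318096 w 5.235842052116905 [682.56473155 189.46665295] [634.72009678 189.35582114]
rail yaw -5.0408187727317655 y@660 71.74845319402714 rms 3.914602753251575 w 4.063654863529584 [681.59316604  70.12196105] [633.95920466  70.79815674]
bridge edge yaw -0.5018556434996782 x@y127 732.8623843025631 0.4313402981409364
bridge edge yaw -0.6446866849482621 x@y127 725.14142118066 0.22672382520555914
[155 155 155 155 156 156 155 154 146 126  97  79  84 101 115 122 123 124
 124 124]
[155 155 155 154 154 154 154 153 143 122  97  87  96 112 123 127 128 128
 128 128]
tips [[595.64414531 201.36257206]
 [593.79768916  51.31320283]] [[683.54128389 171.14142011]
 [682.82418064  82.6375483 ]] plug face [[670.24328647 127.13147743  18.        ]]
```

Request:
carry_out(commands=[{"xyz": [30, 30, -10], "angular": [0, 0, 9.7], "jaw": 0}, {"xyz": [30, 30, -10], "angular": [0, 0, 9.7], "jaw": 0}, {"xyz": [30, 30, -10], "angular": [0, 0, 9.7], "jaw": 0}, {"xyz": [30, 30, -10], "angular": [0, 0, 9.7], "jaw": 0}, {"xyz": [30, 30, -10], "angular": [0, 0, 9.7], "jaw": 0}])

```text
time: 0.72
tool_pos: [0.3888, -0.3445, 0.1807]
orientation: [-2.501, -1.901, 0.0]
ft_force: [0.4, -1.9, -0.3]
width: 0.0426
gripper_force: 0.0
```

Request:
carry_out(commands=[{"xyz": [30, 30, -10], "angular": [0, 0, 9.7], "jaw": 0}, {"xyz": [30, 29, -10], "angular": [0, 0, 9.7], "jaw": 0}, {"xyz": [29, 25, -10], "angular": [0, 0, 9.7], "jaw": 0}, {"xyz": [0, 0, 0], "angular": [0, 0, 0], "jaw": 0}, {"xyz": [0, 0, 0], "angular": [0, 0, 0], "jaw": 0}])

```text
time: 1.35
tool_pos: [0.4767, -0.2618, 0.151]
orientation: [-1.951, -2.461, 0.001]
ft_force: [0.1, -0.8, 0.2]
width: 0.0426
gripper_force: 0.0
```

```bash
python3 - <<'E'
from h import *
from scipy.spatial.transform import Rotation as Ro
s=read_state();R=Ro.from_rotvec(s["orientation"]).as_matrix()
print(s["tool_pos"]*1000,np.degrees(np.arctan2(R[1,1],R[0,1])),R[:,2],s["width"],s["ft_force"])
c=optics.get_image("wrist");cv2.imwrite("pics/w1.png",c["frame"]);print(c["T_tool_cam"])
E
```

```text
[ 476.69021674 -261.81579557  151.04474513] 13.201101242050989 [-9.69724620e-04  1.09153502e-04 -9.99999524e-01] 0.04257038691852916 [ 0.1010266  -0.82219401  0.18368649]
[[ 1.71437530e-04 -9.55334255e-01 -2.95527379e-01  7.47376944e-02]
 [ 9.99999834e-01  3.26433079e-04 -4.75134322e-04  1.14406992e-03]
 [ 5.50382006e-04 -2.95527249e-01  9.55334152e-01 -1.42813821e-01]
 [ 0.00000000e+00  0.00000000e+00  0.00000000e+00  1.00000000e+00]]
```

View pics/w1.png

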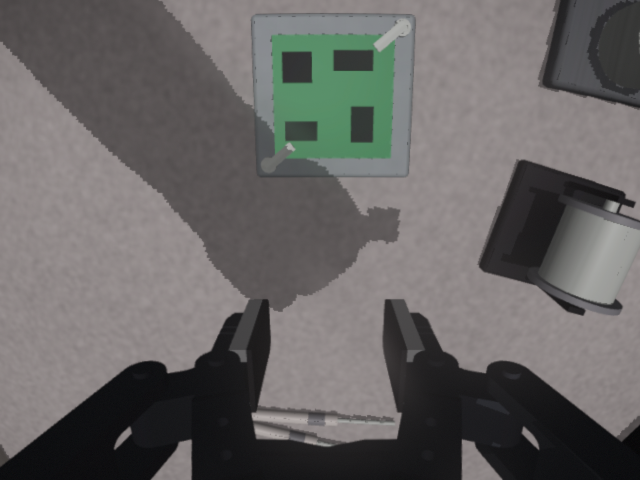

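The wrist view shows the carrier at (333,95), square to the fingers (325) and in the clear. Next I descend behind its right face.

Request:
carry_out(commands=[{"xyz": [0, 0, -55], "angular": [0, 0, 0], "jaw": 0}, {"xyz": [0, 0, -50], "angular": [0, 0, 0], "jaw": 0}, {"xyz": [0, 0, -27], "angular": [0, 0, 0], "jaw": 0}, {"xyz": [0, 0, -12], "angular": [0, 0, 0], "jaw": 0}, {"xyz": [0, 0, 0], "angular": [0, 0, 0], "jaw": 0}])

```text
time: 2.02
tool_pos: [0.4767, -0.2624, 0.0073]
orientation: [-1.952, -2.461, 0.0]
ft_force: [-0.1, -0.0, 0.1]
width: 0.0429
gripper_force: 0.0
```

Request:
carry_out(commands=[{"xyz": [-1, 5, 0], "angular": [0, 0, 0], "jaw": 0}, {"xyz": [-1, 5, 0], "angular": [0, 0, 0], "jaw": 0}, {"xyz": [-1, 5, 0], "angular": [0, 0, 0], "jaw": 0}, {"xyz": [-1, 5, 0], "angular": [0, 0, 0], "jaw": 0}, {"xyz": [-1, 5, 0], "angular": [0, 0, 0], "jaw": 0}])

```text
time: 2.65
tool_pos: [0.4724, -0.237, 0.0076]
orientation: [1.949, 2.462, -0.001]
ft_force: [0.2, -2.3, -0.6]
width: 0.0429
gripper_force: 1.0
```

Request:
carry_out(commands=[{"xyz": [-1, 10, 0], "angular": [0, 0, -1], "jaw": 0}, {"xyz": [-1, 12, 0], "angular": [0, 0, -1.5], "jaw": 0}, {"xyz": [-1, 14, 0], "angular": [0, 0, -1.5], "jaw": 0}, {"xyz": [-1, 14, 0], "angular": [0, 0, -1.5], "jaw": 0}, {"xyz": [-1, 14, 0], "angular": [0, 0, -1.5], "jaw": 0}])

```text
time: 3.28
tool_pos: [0.4673, -0.1726, 0.0076]
orientation: [2.098, 2.337, -0.001]
ft_force: [-0.6, -2.3, 0.8]
width: 0.0428
gripper_force: 1.3
```

Request:
carry_out(commands=[{"xyz": [-1, 14, 0], "angular": [0, 0, -1.5], "jaw": 0}, {"xyz": [-1, 14, 0], "angular": [0, 0, -1.5], "jaw": 0}, {"xyz": [-1, 14, 0], "angular": [0, 0, -1.5], "jaw": 0}, {"xyz": [-1, 14, 0], "angular": [0, 0, -1.5], "jaw": 0}, {"xyz": [-1, 10, 0], "angular": [0, 0, -0.7], "jaw": 0}])

```text
time: 3.9
tool_pos: [0.4622, -0.1064, 0.0075]
orientation: [2.23, 2.212, -0.001]
ft_force: [-0.5, -3.4, 0.6]
width: 0.0428
gripper_force: 1.4
```

```bash
cat >> h.py <<'E'
from scipy.spatial.transform import Rotation as Ro
def tool():
    s=read_state();R=Ro.from_rotvec(s["orientation"]).as_matrix()
    print("t",round(s["time"],2),"tcp",np.round(s["tool_pos"]*1000,1),"yaw",round(np.degrees(np.arctan2(R[1,1],R[0,1])),2),"F",np.round(s["ft_force"],1),"w",round(s["width"],4))
def green():
    "carrier board in top view: centre, size, angle; corners"
    c=optics.get_image("top");h=cv2.cvtColor(c["frame"],cv2.COLOR_BGR2HSV)
    m=cv2.inRange(h,(45,80,50),(85,255,255));n,l,st,_=cv2.connectedComponentsWithStats(m)
    # board+chips closed; robot's greenish parts are less saturated
    m=cv2.morphologyEx(m,cv2.MORPH_CLOSE,np.ones((9,9)))
    for k in cv2.findContours(m,cv2.RETR_EXTERNAL,cv2.CHAIN_APPROX_NONE)[0]:
        if cv2.contourArea(k)<300: continue
        r=cv2.minAreaRect((plane(c,k[:,0],.026)[:,:2]*1000).astype(np.float32));print("board",np.round(r[0],1),np.round(r[1],1),round(r[2],2))
    return c
E
python3 - <<'E'
from h import *
tool();c=green();cv2.imwrite("pics/top2.png",c["frame"])
E
```

```text
t 3.9 tcp [ 462.2 -106.4    7.5] yaw -0.48 F [-0.5 -3.4  0.6] w 0.0428
```

View pics/top2.png

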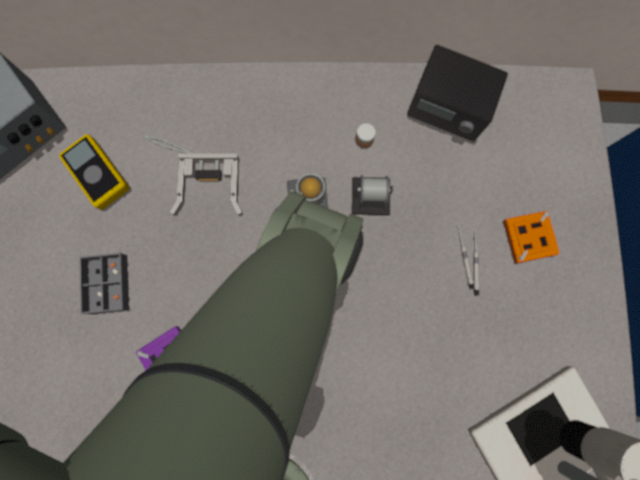

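The arm hides the carrier from the top camera, so I'll use the wrist camera instead.

```bash
cat >> h.py <<'E'
def wrist():
    s=read_state();Rt=Ro.from_rotvec(s["orientation"]).as_matrix();c=optics.get_image("wrist");T=np.array(c["T_tool_cam"])
    A=Rt@T[:3,:3];b=Rt@T[:3,3]+s["tool_pos"];c["R"]=A.T;c["t"]=-A.T@b;return c
def wgreen(c=None):
    c=c or wrist();h=cv2.cvtColor(c["frame"],cv2.COLOR_BGR2HSV)
    m=cv2.morphologyEx(cv2.inRange(h,(45,80,30),(85,255,255)),cv2.MORPH_CLOSE,np.ones((25,25)))
    k=max(cv2.findContours(m,cv2.RETR_EXTERNAL,cv2.CHAIN_APPROX_NONE)[0],key=cv2.contourArea)[:,0]
    r=cv2.minAreaRect((plane(c,k,.026)[:,:2]*1000).astype(np.float32))
    print("wboard",np.round(r[0],1),np.round(r[1],1),round(r[2],2),"px",k.min(0),k.max(0));return c
E
python3 - <<'E'
from h import *
tool();c=wgreen();cv2.imwrite("pics/w2.png",c["frame"])
E
```

```text
t 3.95 tcp [ 461.7 -104.9    7.3] yaw -0.43 F [-0.2  1.4  0.5] w 0.0426
wboard [466.3 -44.3] [72.6 72.7] 89.55 px [207  30] [467 276]
```

Request:
carry_out(commands=[{"xyz": [0, 10, 0], "angular": [0, 0, 0], "jaw": 0}, {"xyz": [0, 14, 0], "angular": [0, 0, 0], "jaw": 0}, {"xyz": [0, 14, 0], "angular": [0, 0, 0], "jaw": 0}, {"xyz": [0, 14, 0], "angular": [0, 0, 0], "jaw": 0}, {"xyz": [0, 14, 0], "angular": [0, 0, 0], "jaw": 0}])

```text
time: 4.62
tool_pos: [0.462, -0.0396, 0.0072]
orientation: [-2.229, -2.213, 0.0]
ft_force: [1.0, -1.9, -0.3]
width: 0.0424
gripper_force: 0.9
```

Request:
carry_out(commands=[{"xyz": [0, 14, 0], "angular": [0, 0, 0], "jaw": 0}, {"xyz": [0, 14, 0], "angular": [0, 0, 0], "jaw": 0}, {"xyz": [0, 14, 0], "angular": [0, 0, 0], "jaw": 0}, {"xyz": [0, 14, 0], "angular": [0, 0, 0], "jaw": 0}, {"xyz": [0, 14, 0], "angular": [0, 0, 0], "jaw": 0}])

```text
time: 5.25
tool_pos: [0.462, 0.0302, 0.0072]
orientation: [-2.23, -2.213, 0.0]
ft_force: [-0.0, -1.6, -0.2]
width: 0.0425
gripper_force: 0.8
```

Request:
carry_out(commands=[{"xyz": [0, 14, 0], "angular": [0, 0, 0], "jaw": 0}, {"xyz": [0, 10, 0], "angular": [0, 0, 0], "jaw": 0}, {"xyz": [0, 6, 0], "angular": [0, 0, 0], "jaw": 0}, {"xyz": [0, 3, 0], "angular": [0, 0, 0], "jaw": 0}, {"xyz": [0, 0, 0], "angular": [0, 0, 0], "jaw": 0}])

```text
time: 5.88
tool_pos: [0.4622, 0.0626, 0.0073]
orientation: [-2.229, -2.213, -0.001]
ft_force: [0.0, 0.3, -0.8]
width: 0.043
gripper_force: 0.0
```

```bash
python3 - <<'E'
from h import *
tool();c=wgreen()
E
```

```text
t 5.88 tcp [462.2  62.6   7.3] yaw -0.44 F [ 0.   0.3 -0.8] w 0.043
wboard [466.6 123.5] [72.3 72.7] 89.54 px [206  30] [465 275]
```

Request:
carry_out(commands=[{"xyz": [0, -10, 0], "angular": [0, 0, 0], "jaw": 0}, {"xyz": [0, -20, 0], "angular": [0, 0, 0], "jaw": 0}, {"xyz": [0, -10, 45], "angular": [0, 0, 0], "jaw": 0}, {"xyz": [0, 0, 55], "angular": [0, 0, 0], "jaw": 0}, {"xyz": [-10, 5, 25], "angular": [0, 0, 6], "jaw": 0}])

```text
time: 6.55
tool_pos: [0.4543, 0.026, 0.1352]
orientation: [2.107, 2.325, 0.005]
ft_force: [-0.1, 0.6, -0.7]
width: 0.0427
gripper_force: 0.0
```

Request:
carry_out(commands=[{"xyz": [-10, 10, 0], "angular": [0, 0, 9.4], "jaw": 0}, {"xyz": [-10, 10, 0], "angular": [0, 0, 9.4], "jaw": 0}, {"xyz": [-10, 11, 0], "angular": [0, 0, 9.4], "jaw": 0}, {"xyz": [-10, 11, 0], "angular": [0, 0, 9.4], "jaw": 0}, {"xyz": [-10, 11, 0], "angular": [0, 0, 9.4], "jaw": 0}])

```text
time: 7.18
tool_pos: [0.4018, 0.0799, 0.1323]
orientation: [1.002, 2.978, 0.0]
ft_force: [0.3, -0.4, 0.9]
width: 0.0429
gripper_force: 0.0
```

Request:
carry_out(commands=[{"xyz": [-10, 11, 0], "angular": [0, 0, 9.4], "jaw": 0}, {"xyz": [-10, 11, 0], "angular": [0, 0, 9.4], "jaw": 0}, {"xyz": [-5, 11, 0], "angular": [0, 0, 9.4], "jaw": 0}, {"xyz": [-5, 10, 0], "angular": [0, 0, 9.4], "jaw": 0}, {"xyz": [0, 0, 0], "angular": [0, 0, 0], "jaw": 0}])

```text
time: 7.8
tool_pos: [0.3719, 0.123, 0.1323]
orientation: [0.002, -3.141, -0.0]
ft_force: [0.4, -0.2, 0.7]
width: 0.0425
gripper_force: 0.0
```

```bash
python3 - <<'E'
from h import *
tool();c=wgreen();cv2.imwrite("pics/w3.png",c["frame"])
import pickle;pickle.dump(c,open("w3.pkl","wb"))
c=green();cv2.imwrite("pics/top3.png",c["frame"])
E
```

```text
t 7.8 tcp [371.9 123.  132.3] yaw 90.07 F [ 0.4 -0.2  0.7] w 0.0425
wboard [464.8 123.2] [73.4 73. ] 89.21 px [273 317] [383 407]
board [463.4 123.9] [71.1 69.3] 89.93
```

View pics/w3.png

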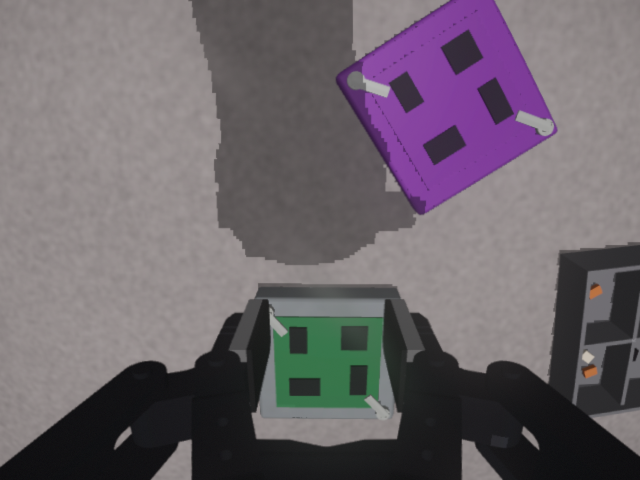

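Only the wrist camera faces the robot here. It shows the carrier at (328,355) centred between the fingers, and the purple decoy clear at the upper right. Next I descend behind the rear face and push in.

Request:
carry_out(commands=[{"xyz": [0, 0, -50], "angular": [0, 0, -0.5], "jaw": 0}, {"xyz": [0, 0, -45], "angular": [0, 0, 0], "jaw": 0}, {"xyz": [0, 0, -22], "angular": [0, 0, 0], "jaw": 0}, {"xyz": [0, 0, -8], "angular": [0, 0, 0], "jaw": 0}, {"xyz": [0, 0, 0], "angular": [0, 0, 0], "jaw": 0}])

```text
time: 8.52
tool_pos: [0.3723, 0.1229, 0.0073]
orientation: [-0.012, -3.141, 0.0]
ft_force: [-0.3, -1.1, -0.3]
width: 0.0425
gripper_force: 0.0
```

Request:
carry_out(commands=[{"xyz": [7, 0, 0], "angular": [0, 0, 0], "jaw": 0}, {"xyz": [7, 0, 0], "angular": [0, 0, 0], "jaw": 0}, {"xyz": [7, 0, 0], "angular": [0, 0, 0], "jaw": 0}, {"xyz": [7, 0, 0], "angular": [0, 0, 0], "jaw": 0}, {"xyz": [7, 0, 0], "angular": [0, 0, 0], "jaw": 0}])

```text
time: 9.15
tool_pos: [0.4069, 0.1232, 0.0072]
orientation: [-0.009, -3.14, -0.0]
ft_force: [-3.3, -0.1, 2.3]
width: 0.0427
gripper_force: 1.5
```

Request:
carry_out(commands=[{"xyz": [8, 0.7, 0], "angular": [0, 0, 0], "jaw": 0}, {"xyz": [8, 0.7, 0], "angular": [0, 0, 0], "jaw": 0}, {"xyz": [8, 0.7, 0], "angular": [0, 0, 0], "jaw": 0}, {"xyz": [8, 0.7, 0], "angular": [0, 0, 0], "jaw": 0}, {"xyz": [8, 0.7, 0], "angular": [0, 0, 0], "jaw": 0}])

```text
time: 9.78
tool_pos: [0.4477, 0.1268, 0.0072]
orientation: [-0.009, -3.142, -0.0]
ft_force: [-1.5, -0.6, -1.2]
width: 0.0426
gripper_force: 0.7
```

```bash
python3 - <<'E'
from h import *
tool();c=green();cv2.imwrite("pics/top4.png",c["frame"]);s=optics.get_image("side");cv2.imwrite("pics/s4.png",s["frame"])
a=cv2.resize(c["frame"][140:300,150:280],None,fx=3,fy=3,interpolation=2);b=cv2.resize(s["frame"][230:390,130:270],None,fx=2.8,fy=3,interpolation=2)
cv2.imwrite("pics/c4.png",np.hstack([a,b]))
E
```

```text
t 9.78 tcp [447.7 126.8   7.2] yaw 89.66 F [-1.5 -0.6 -1.2] w 0.0426
board [504.9 127.3] [71.3 72.5] 89.3
```

View pics/c4.png

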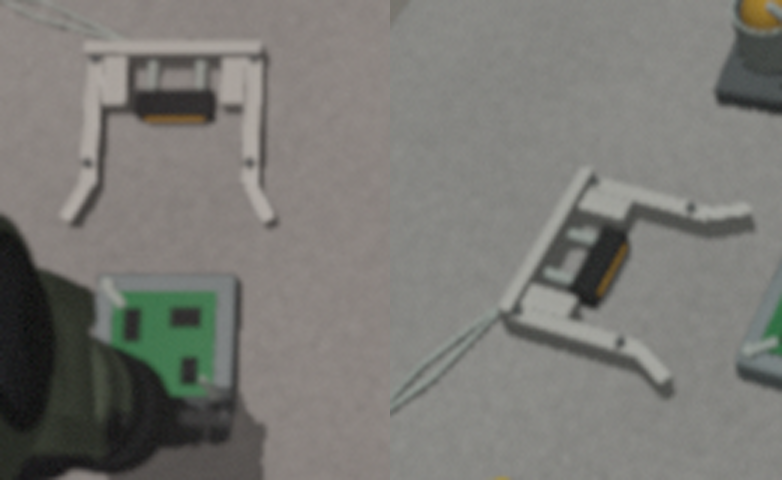

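The crops show the carrier square and centred on the dock's mouth: its front corners are at crop (97,275) and (238,280), and the flare tips at (65,220) and (270,220).

Request:
carry_out(commands=[{"xyz": [8, 0, 0], "angular": [0, 0, 0], "jaw": 0}, {"xyz": [8, 0, 0], "angular": [0, 0, 0], "jaw": 0}, {"xyz": [8, 0, 0], "angular": [0, 0, 0], "jaw": 0}, {"xyz": [8, 0, 0], "angular": [0, 0, 0], "jaw": 0}, {"xyz": [8, 0, 0], "angular": [0, 0, 0], "jaw": 0}])

```text
time: 10.5
tool_pos: [0.4876, 0.1267, 0.0073]
orientation: [-0.009, -3.141, -0.0]
ft_force: [-2.5, 0.0, -0.2]
width: 0.0428
gripper_force: 1.1
```

Request:
carry_out(commands=[{"xyz": [5, 0, 0], "angular": [0, 0, 0], "jaw": 0}, {"xyz": [5, 0, 0], "angular": [0, 0, 0], "jaw": 0}, {"xyz": [5, 0, 0], "angular": [0, 0, 0], "jaw": 0}, {"xyz": [5, 0, 0], "angular": [0, 0, 0], "jaw": 0}, {"xyz": [5, 0, 0], "angular": [0, 0, 0], "jaw": 0}])

```text
time: 11.12
tool_pos: [0.5125, 0.1267, 0.0073]
orientation: [-0.009, -3.142, 0.0]
ft_force: [-2.5, 0.6, 0.5]
width: 0.043
gripper_force: 1.3
```

```bash
python3 - <<'E'
from h import *
tool();c=green();s=optics.get_image("side")
a=cv2.resize(c["frame"][140:300,150:280],None,fx=3,fy=3,interpolation=2);b=cv2.resize(s["frame"][230:390,130:270],None,fx=2.8,fy=3,interpolation=2)
cv2.imwrite("pics/c5.png",np.hstack([a,b]))
E
```

```text
t 11.12 tcp [512.5 126.7   7.3] yaw 89.66 F [-2.5  0.6  0.5] w 0.043
board [571.5 127.3] [71.1 69.8] 89.69
```

View pics/c5.png

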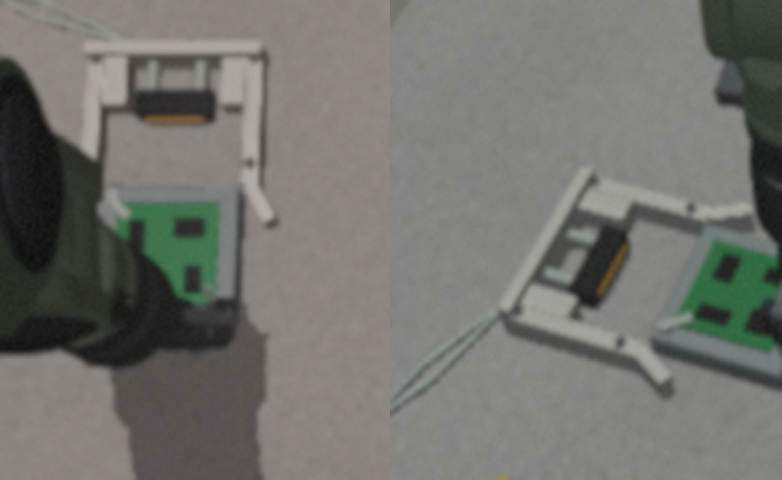

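The nose is in the mouth with clearance on both sides; the left side may be slightly tight. I'll continue with a small shift to the right.

Request:
carry_out(commands=[{"xyz": [5, -0.2, 0], "angular": [0, 0, 0], "jaw": 0}, {"xyz": [5, -0.2, 0], "angular": [0, 0, 0], "jaw": 0}, {"xyz": [5, -0.2, 0], "angular": [0, 0, 0], "jaw": 0}, {"xyz": [5, -0.2, 0], "angular": [0, 0, 0], "jaw": 0}, {"xyz": [5, -0.2, 0], "angular": [0, 0, 0], "jaw": 0}])

```text
time: 11.85
tool_pos: [0.5375, 0.1257, 0.0072]
orientation: [-0.009, -3.142, 0.0]
ft_force: [-1.6, 0.2, 0.2]
width: 0.0429
gripper_force: 1.1
```

Request:
carry_out(commands=[{"xyz": [4, 0, 0], "angular": [0, 0, 0], "jaw": 0}, {"xyz": [4, 0, 0], "angular": [0, 0, 0], "jaw": 0}, {"xyz": [4, 0, 0], "angular": [0, 0, 0], "jaw": 0}, {"xyz": [3, 0, 0], "angular": [0, 0, 0], "jaw": 0}, {"xyz": [3, 0, 0], "angular": [0, 0, 0], "jaw": 0}])

```text
time: 12.48
tool_pos: [0.5553, 0.1257, 0.0073]
orientation: [-0.009, -3.141, 0.0]
ft_force: [-2.4, 0.2, -0.4]
width: 0.0428
gripper_force: 1.0
```

Request:
carry_out(commands=[{"xyz": [2, 0, 0], "angular": [0, 0, 0], "jaw": 0}, {"xyz": [2, 0, 0], "angular": [0, 0, 0], "jaw": 0}, {"xyz": [2, 0, 0], "angular": [0, 0, 0], "jaw": 0}, {"xyz": [2, 0, 0], "angular": [0, 0, 0], "jaw": 0}, {"xyz": [1, 0, 0], "angular": [0, 0, 0], "jaw": 0}])

```text
time: 13.1
tool_pos: [0.5644, 0.1257, 0.0073]
orientation: [0.009, 3.141, 0.0]
ft_force: [-2.2, -0.0, 0.4]
width: 0.0424
gripper_force: 1.1
```

Request:
carry_out(commands=[{"xyz": [1, 0, 0], "angular": [0, 0, 0], "jaw": 0}, {"xyz": [1, 0, 0], "angular": [0, 0, 0], "jaw": 0}, {"xyz": [1, 0, 0], "angular": [0, 0, 0], "jaw": 0}, {"xyz": [1, 0, 0], "angular": [0, 0, 0], "jaw": 0}, {"xyz": [0, 0, 0], "angular": [0, 0, 0], "jaw": 0}])

```text
time: 13.72
tool_pos: [0.5667, 0.1257, 0.0072]
orientation: [-0.009, -3.139, 0.0]
ft_force: [-4.8, 0.9, 3.9]
width: 0.0426
gripper_force: 2.9
```

```bash
python3 - <<'E'
from h import *
tool();c=green();tool()
E
```

```text
t 13.72 tcp [566.7 125.7   7.2] yaw 89.67 F [-4.8  0.9  3.9] w 0.0426
board [626.7 122.2] [62.7 67. ] 89.58
t 13.78 tcp [566.7 125.7   7.2] yaw 89.67 F [-5.5 -0.2  3.5] w 0.0427
```

Request:
carry_out(commands=[{"xyz": [1, 0, 0], "angular": [0, 0, 0], "jaw": 0}, {"xyz": [1, 0, 0], "angular": [0, 0, 0], "jaw": 0}, {"xyz": [0, 0, 0], "angular": [0, 0, 0], "jaw": 0}, {"xyz": [0, 0, 0], "angular": [0, 0, 0], "jaw": 0}, {"xyz": [0, 0, 0], "angular": [0, 0, 0], "jaw": 0}])

```text
time: 14.4
tool_pos: [0.5688, 0.1257, 0.0072]
orientation: [-0.009, -3.139, 0.0]
ft_force: [-5.9, -0.2, 3.5]
width: 0.0429
gripper_force: 2.8
```

Request:
carry_out(commands=[{"xyz": [1, 0, 0], "angular": [0, 0, 0], "jaw": 0}, {"xyz": [1, 0, 0], "angular": [0, 0, 0], "jaw": 0}, {"xyz": [0, 0, 0], "angular": [0, 0, 0], "jaw": 0}, {"xyz": [0, 0, 0], "angular": [0, 0, 0], "jaw": 0}, {"xyz": [0, 0, 0], "angular": [0, 0, 0], "jaw": 0}])

```text
time: 15.02
tool_pos: [0.5708, 0.1257, 0.0072]
orientation: [-0.009, -3.139, 0.0]
ft_force: [-5.3, -0.2, 3.4]
width: 0.0433
gripper_force: 2.8
```

Request:
carry_out(commands=[{"xyz": [1, 0, 0], "angular": [0, 0, 0], "jaw": 0}, {"xyz": [0, 0, 0], "angular": [0, 0, 0], "jaw": 0}, {"xyz": [1, 0, 0], "angular": [0, 0, 0], "jaw": 0}, {"xyz": [0, 0, 0], "angular": [0, 0, 0], "jaw": 0}, {"xyz": [0, 0, 0], "angular": [0, 0, 0], "jaw": 0}])

```text
time: 15.65
tool_pos: [0.5728, 0.1257, 0.0072]
orientation: [-0.009, -3.139, 0.0]
ft_force: [-5.8, -0.4, 1.9]
width: 0.0425
gripper_force: 2.8
```

Request:
carry_out(commands=[{"xyz": [1, 0, 0], "angular": [0, 0, 0], "jaw": 0}, {"xyz": [0, 0, 0], "angular": [0, 0, 0], "jaw": 0}, {"xyz": [0, 0, 0], "angular": [0, 0, 0], "jaw": 0}, {"xyz": [0, 0, 0], "angular": [0, 0, 0], "jaw": 0}, {"xyz": [0, 0, 0], "angular": [0, 0, 0], "jaw": 0}])

```text
time: 16.27
tool_pos: [0.5736, 0.1257, 0.0072]
orientation: [-0.009, -3.139, 0.0]
ft_force: [-5.1, 0.1, 3.8]
width: 0.0424
gripper_force: 2.9
```

Request:
carry_out(commands=[{"xyz": [1, 0, 0], "angular": [0, 0, 0], "jaw": 0}, {"xyz": [0, 0, 0], "angular": [0, 0, 0], "jaw": 0}, {"xyz": [0, 0, 0], "angular": [0, 0, 0], "jaw": 0}, {"xyz": [0, 0, 0], "angular": [0, 0, 0], "jaw": 0}, {"xyz": [0, 0, 0], "angular": [0, 0, 0], "jaw": 0}])

```text
time: 16.9
tool_pos: [0.5736, 0.1257, 0.0071]
orientation: [-0.009, -3.137, 0.0]
ft_force: [-7.9, -1.1, 6.0]
width: 0.0429
gripper_force: 4.0
```

Request:
carry_out(commands=[{"xyz": [1, 0, 0], "angular": [0, 0, 0], "jaw": 0}, {"xyz": [0, 0, 0], "angular": [0, 0, 0], "jaw": 0}, {"xyz": [0, 0, 0], "angular": [0, 0, 0], "jaw": 0}, {"xyz": [0, 0, 0], "angular": [0, 0, 0], "jaw": 0}, {"xyz": [0, 0, 0], "angular": [0, 0, 0], "jaw": 0}])

```text
time: 17.52
tool_pos: [0.5736, 0.1257, 0.0069]
orientation: [-0.009, -3.135, 0.0]
ft_force: [-9.8, 0.2, 6.2]
width: 0.0429
gripper_force: 5.0
```

Request:
carry_out(commands=[{"xyz": [1, 0, 0.5], "angular": [0, 0, 0], "jaw": 0}, {"xyz": [0, 0, 0], "angular": [0, 0, 0], "jaw": 0}, {"xyz": [0, 0, 0], "angular": [0, 0, 0], "jaw": 0}, {"xyz": [0, 0, 0], "angular": [0, 0, 0], "jaw": 0}, {"xyz": [0, 0, 0], "angular": [0, 0, 0], "jaw": 0}])

```text
time: 18.15
tool_pos: [0.5737, 0.1257, 0.0069]
orientation: [-0.009, -3.134, 0.0]
ft_force: [-11.3, -0.1, 6.2]
width: 0.0427
gripper_force: 5.6
```

Request:
carry_out(commands=[{"xyz": [1, 0, 0.5], "angular": [0, 0, 0], "jaw": 0}, {"xyz": [0, 0, 0], "angular": [0, 0, 0], "jaw": 0}, {"xyz": [0, 0, 0], "angular": [0, 0, 0], "jaw": 0}, {"xyz": [0, 0, 0], "angular": [0, 0, 0], "jaw": 0}, {"xyz": [0, 0, 0], "angular": [0, 0, 0], "jaw": 0}])

```text
time: 18.77
tool_pos: [0.5736, 0.1257, 0.007]
orientation: [-0.009, -3.132, 0.001]
ft_force: [-12.9, 0.7, 4.4]
width: 0.043
gripper_force: 6.1
```

Request:
carry_out(commands=[{"xyz": [1, 0, 0.5], "angular": [0, 0, 0], "jaw": 0}, {"xyz": [0, 0, 0], "angular": [0, 0, 0], "jaw": 0}, {"xyz": [1, 0, 0.5], "angular": [0, 0, 0], "jaw": 0}, {"xyz": [0, 0, 0], "angular": [0, 0, 0], "jaw": 0}, {"xyz": [0, 0, 0], "angular": [0, 0, 0], "jaw": 0}])

```text
time: 19.4
tool_pos: [0.5736, 0.1257, 0.007]
orientation: [-0.009, -3.128, 0.001]
ft_force: [-14.7, 0.4, 2.9]
width: 0.0425
gripper_force: 7.3
```

Request:
carry_out(commands=[{"xyz": [1, 0, 0.5], "angular": [0, 0, 0], "jaw": 0}, {"xyz": [0, 0, 0], "angular": [0, 0, 0], "jaw": 0}, {"xyz": [0, 0, 0], "angular": [0, 0, 0], "jaw": 0}, {"xyz": [0, 0, 0], "angular": [0, 0, 0], "jaw": 0}, {"xyz": [0, 0, 0], "angular": [0, 0, 0], "jaw": 0}])

```text
time: 20.02
tool_pos: [0.5737, 0.1257, 0.0071]
orientation: [-0.008, -3.126, 0.001]
ft_force: [-15.0, 0.3, 2.1]
width: 0.0428
gripper_force: 7.8
```

Request:
carry_out(commands=[{"xyz": [1, 0, 0], "angular": [0, 0, 0], "jaw": 0}, {"xyz": [0, 0, 0], "angular": [0, 0, 0], "jaw": 0}, {"xyz": [0.6, 0, 0], "angular": [0, 0, 0], "jaw": 0}, {"xyz": [0, 0, 0], "angular": [0, 0, 0], "jaw": 0}, {"xyz": [0, 0, 0], "angular": [0, 0, 0], "jaw": 0}])

```text
time: 20.65
tool_pos: [0.5736, 0.1257, 0.007]
orientation: [-0.008, -3.123, 0.001]
ft_force: [-19.6, -0.4, 5.0]
width: 0.0425
gripper_force: 9.8
```

```bash
python3 - <<'E'
from h import *
tool()
for _ in range(4): c=green();tool()
E
```

```text
t 20.65 tcp [573.6 125.7   7. ] yaw 89.7 F [-19.6  -0.4   5. ] w 0.0425
board [637.8 123.4] [65.4 58.3] 89.57
t 20.7 tcp [573.6 125.7   7. ] yaw 89.7 F [-18.9   0.9   6.1] w 0.0428
board [637.8 123.4] [65.4 58.3] 89.57
t 20.75 tcp [573.6 125.7   7. ] yaw 89.7 F [-19.4   0.4   5.5] w 0.0424
board [637.8 123.4] [65.4 58.3] 89.57
t 20.8 tcp [573.6 125.7   7. ] yaw 89.7 F [-20.   -0.8   5.9] w 0.0426
board [634.5 123.5] [65.3 64.9] 89.57
t 20.85 tcp [573.6 125.6   7. ] yaw 89.7 F [-19.3  -0.3   5.9] w 0.0428
```

Request:
carry_out(commands=[{"xyz": [0, 0, 0], "angular": [0, 0, 0], "jaw": 0}, {"xyz": [0, 0, 0], "angular": [0, 0, 0], "jaw": 0}, {"xyz": [0, 0, 0], "angular": [0, 0, 0], "jaw": 0}, {"xyz": [0, 0, 0], "angular": [0, 0, 0], "jaw": 0}, {"xyz": [0, 0, 0], "angular": [0, 0, 0], "jaw": 0}])

```text
time: 21.48
tool_pos: [0.5736, 0.1257, 0.007]
orientation: [-0.008, -3.123, 0.001]
ft_force: [-19.5, -0.3, 5.6]
width: 0.043
gripper_force: 9.8
```

Request:
carry_out(commands=[{"xyz": [0, 0, 0], "angular": [0, 0, 0], "jaw": 0}, {"xyz": [0, 0, 0], "angular": [0, 0, 0], "jaw": 0}, {"xyz": [0, 0, 0], "angular": [0, 0, 0], "jaw": 0}, {"xyz": [0, 0, 0], "angular": [0, 0, 0], "jaw": 0}, {"xyz": [0, 0, 0], "angular": [0, 0, 0], "jaw": 0}])

```text
time: 22.1
tool_pos: [0.5736, 0.1257, 0.007]
orientation: [-0.008, -3.123, 0.001]
ft_force: [-19.6, -0.2, 6.0]
width: 0.0427
gripper_force: 9.8
```

Request:
carry_out(commands=[{"xyz": [-3, 0, 0], "angular": [0, 0, 0], "jaw": 0}, {"xyz": [-4, 0, 0], "angular": [0, 0, 0], "jaw": 0}, {"xyz": [-5, 0, 0], "angular": [0, 0, 0], "jaw": 0}, {"xyz": [-8, 0, 0], "angular": [0, 0, 0], "jaw": 0}, {"xyz": [-15, 0, 0], "angular": [0, 0, 0], "jaw": 0}])

```text
time: 22.72
tool_pos: [0.5501, 0.1257, 0.0105]
orientation: [0.01, 3.138, 0.0]
ft_force: [-0.6, -0.6, -0.5]
width: 0.0426
gripper_force: 0.0
```

Request:
carry_out(commands=[{"xyz": [-30, 0, 0], "angular": [0, 0, 0], "jaw": 0}, {"xyz": [-40, 0, 20], "angular": [0, 0, 0], "jaw": 0}, {"xyz": [-40, 0, 50], "angular": [0, 0, 0], "jaw": 0}, {"xyz": [-40, 0, 50], "angular": [0, 0, 0], "jaw": 0}, {"xyz": [0, 0, 0], "angular": [0, 0, 0], "jaw": 0}])

```text
time: 23.35
tool_pos: [0.4012, 0.1262, 0.1309]
orientation: [0.008, 3.134, 0.001]
ft_force: [-0.0, 0.1, -0.8]
width: 0.0424
gripper_force: 0.0
```

```bash
python3 - <<'E'
from h import *
tool();c=green();s=optics.get_image("side")
a=cv2.resize(c["frame"][140:260,150:280],None,fx=3,fy=3,interpolation=2);b=cv2.resize(s["frame"][230:350,130:270],None,fx=2.8,fy=3,interpolation=2)
cv2.imwrite("pics/c6.png",np.hstack([a,b]))
E
```

```text
t 23.35 tcp [401.2 126.2 130.9] yaw 89.71 F [-0.   0.1 -0.8] w 0.0424
board [632.3 126.2] [70.9 69.5] 89.7
```

View pics/c6.png

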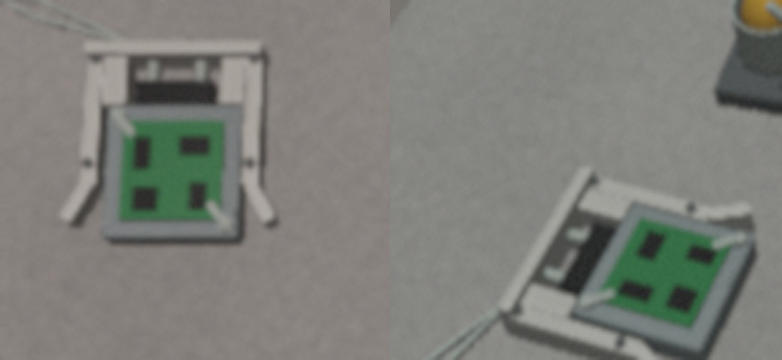

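The carrier is seated flush on both shoulders with the plug pushed level, the robot is clear, and the measured wrist force was 19 to 20 N for over 1.2 s.

```bash
python3 -c "
from h import *
print(arm.close_job())"
```

```text
the job is handed in; nothing more can be done
None
```

The carrier is seated home in the dock, leading side first; I pressed it at 19–20 N at the wrist for over 1.2 s (estimated 15–19.5 N on the dock after bench friction), backed the robot away and handed in the job at about 23 s.

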